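# Cover the open watch jobs with their dust covers

## Task

The bench is being left for the night with four watch jobs open on their grey trays: put over each the clear dust cover that fits it, seated flat on the tray floor inside the rim (the tall narrow cover belongs over the standing balance tack, the low narrow one over the loose wheels). Set the covers down rather than dropping them, do not tip one over, and leave the loupe and the oil bottle where they stand.

Things in the scene. Friction and masses are not known exactly. Their poses are not given: they have to be found in the camera images.
- broad_cover: Clear plastic dust cover, the broad round one: 70 mm across, roof at 34 mm, with a brass knob in the middle of it, 16 mm across, its cylindrical head 5 to 20 mm above the roof (top at 54 mm). Aluminium band round its lower edge, walls 3 mm, 85 g. Origin: centre of its open lower edge, z up; starts upright.
- tall_cover: Clear plastic dust cover, round, narrow and tall: 54 mm across, roof at 64 mm, with a brass knob in the middle of it, 16 mm across, its cylindrical head 5 to 20 mm above the roof (top at 84 mm). Aluminium band round its lower edge, walls 3 mm, 80 g. Origin: centre of its open lower edge, z up; starts upright.
- low_cover: Clear plastic dust cover, round, narrow and low: 54 mm across (as the tall one), roof at 28 mm, with a brass knob in the middle of it, 16 mm across, its cylindrical head 5 to 20 mm above the roof (top at 48 mm). Aluminium band round its lower edge, walls 3 mm, 55 g. Origin: centre of its open lower edge, z up; starts upright.
- oblong_cover: Clear plastic dust cover, the oblong box: 50 mm (its x) by 86 mm (its y), roof at 28 mm, with a brass bar handle on the middle of the roof: 10 mm (x) by 40 mm (y), from 7 to 20 mm above the roof (top at 48 mm). Aluminium band round its lower edge, walls 3 mm, 90 g. Origin: centre of its open lower edge, z up; starts upright. Either way round is the same.
- movement_tray: Large round grey tray, 91 mm across, floor 75 mm across, on which a watch movement stands in its black holder ring among loose wheels (parts reach 16 mm above the origin and 25 mm out from it). Fixed. Origin: its centre at mat level; floor (cover's seat) 3 mm above it, flared rim's top 9 mm above it. Seat of the broad round cover.
- balance_tray: Small round grey tray, 75 mm across, floor 59 mm across, with a brass balance tack on it: an upright post with an arm from which a balance wheel hangs, 51 mm high above the origin and up to 17 mm out from it. Fixed. Origin: its centre at mat level; floor (cover's seat) 3 mm above it, flared rim's top 9 mm above it. Seat of the tall cover, the only narrow one that clears the post.
- wheel_tray: Small round grey tray, 75 mm across, floor 59 mm across, with a brass barrel and loose flat wheels on it (parts reach 10 mm above the origin and 18 mm out from it). Fixed. Origin: its centre at mat level; floor (cover's seat) 3 mm above it, flared rim's top 9 mm above it. Seat of the low round cover.
- case_tray: Oblong grey tray, about 69 mm (its x) by 105 mm (its y), floor 56 by 92 mm, with a steel watch case and its round case back on it (parts reach 11 mm above the origin, 17 mm out along x and 34 mm along y). Fixed. Origin: its centre at mat level; floor (cover's seat) 3 mm above it, flared rim's top 9 mm above it. Seat of the oblong cover, long side along long side.
- loupe: Black eye loupe, 37 mm across, 30 mm high, standing at the left end of the front board. Not part of the job. Origin: centre of its underside.
- oil_bottle: Brown oil bottle with black cap, 22 mm across, 52 mm high, standing at the right end of the front board. Not part of the job. Origin: centre of its underside.

How it is judged (in metres and radians):
At the end, for the whole second after the job is handed in: Broad cover on movement tray, tall on balance tray, low on wheel tray, oblong on oblong tray: each within 8 mm of centre, lower edge on the floor (0 to 6 mm above the tray origin), tilt under 0.06 rad, the oblong lengthwise within 0.12 rad; all released and at rest (horizontal distance between broad_cover and movement_tray below 0.008 m and z of broad_cover in the frame of movement_tray between 0 and 0.006 m and angle between each of broad_cover, tall_cover, low_cover, oblong_cover's own z axis and vertical below 0.06 rad and linear speed of each of broad_cover, tall_cover, low_cover, oblong_cover below 0.02 m/s and angular speed of each of broad_cover, tall_cover, low_cover, oblong_cover below 0.2 rad/s and contact force between the fingers and broad_cover below 0.05 N and horizontal distance between tall_cover and balance_tray below 0.008 m and z of tall_cover in the frame of balance_tray between 0 and 0.006 m and contact force between the fingers and tall_cover below 0.05 N and horizontal distance between low_cover and wheel_tray below 0.008 m and z of low_cover in the frame of wheel_tray between 0 and 0.006 m and contact force between the fingers and low_cover below 0.05 N and horizontal distance between oblong_cover and case_tray below 0.008 m and z of oblong_cover in the frame of case_tray between 0 and 0.006 m and contact force between the fingers and oblong_cover below 0.05 N and angle between the y axis of oblong_cover and the y axis of case_tray, either way round below 0.12 rad); the robot touches nothing.
It fails at once if a cover is let fall: moving faster than 0.35 m/s, touched by nothing of the robot, with its lower edge more than 30 mm above the bench ((height (world z) of broad_cover above 0.03 m and linear speed of broad_cover above 0.35 m/s and contact force between each of the arm, the fingers and broad_cover below 0.01 N) or (height (world z) of tall_cover above 0.03 m and linear speed of tall_cover above 0.35 m/s and contact force between each of the arm, the fingers and tall_cover below 0.01 N) or (height (world z) of low_cover above 0.03 m and linear speed of low_cover above 0.35 m/s and contact force between each of the arm, the fingers and low_cover below 0.01 N) or (height (world z) of oblong_cover above 0.03 m and linear speed of oblong_cover above 0.35 m/s and contact force between each of the arm, the fingers and oblong_cover below 0.01 N)).
It fails at once if a cover is tipped over (more than 35 degrees) (angle between any of broad_cover, tall_cover, low_cover, oblong_cover's own z axis and vertical above 0.6 rad).
It fails at once if the loupe or the oil bottle is moved more than 20 mm (distance of any of loupe, oil_bottle from where it was at the start of the episode above 0.02 m).
It also fails if it takes over 90 s, if anything falls off the work surface, if the arm or the gripper's body presses on something with over 40 N, if the wrist force passes 120 N, or if a joint passes its speed limit or range.

## Robot

A 6-joint arm with a two-finger parallel gripper is mounted at the origin on a cart in front of the work surface, level with it; the furniture and walls round the work are solid. World frame = base frame: x ahead of the robot, y to its left, z up, the work surface at z = 0. Lengths are in mm, angles in rad, forces in N, time in s.
With the tool pointing down it reaches from about 400 to 925 mm from the base axis. Payload 12.5 kg.
Tool frame: the origin (TCP) lies at the very end of the fingers, on their centre line; the grasp point (between the pads) lies 19 mm behind it; z points along the fingers, y is the line along which they close (so a half turn about z gives the same grasp; the last joint's range is limited). The gripper opens to 95 mm and grips with 3 to 60 N. Pads are 20 mm wide; open, the fingers measure 119 mm over their backs; the gripper's body (75 mm by 180 mm) begins 59 mm behind the grasp point.
Start: joints at [-1.284, 0.491, 1.559, -0, 1.092, -0.106], TCP at [239.259, -577.41, 214.661] pointing down, gripper open.
Joint ranges: [-3.1, 3.1], [-0.84, 2.19], [0.05, 2.79], [-1.13, 4.28], [0.06, 2.93], [-2.69, 2.69]. Speed limits (rad/s): [2.22, 2.22, 2.79, 3.14, 3.14, 3.14].

## Interface

Orientations are given as [roll, pitch, yaw] about the fixed x, y, z axes, in that order (R = Rz(yaw) Ry(pitch) Rx(roll)).
In Python, from cell import * gives the robot as it stands.
- The arm moves only by the tool jog_arm, never from a script. Its argument "targets" is a list of rows, each an object with "turn": the turn, a rotation vector about the world's x, y, z in degrees, a list of three; "slide": the shift along the world's x, y, z in mm, a list of three; "claw": the opening in per cent of the stroke, from 0 (shut) to 100 (fully open). In form: [{"turn": [wx, wy, wz], "slide": [x, y, z], "claw": claw}, ...]. A call has 1 to 5 rows; each row shifts and turns the commanded pose from where the row before left it; what a row does not reach is not made up. A row lasts 1/8 s, in which the tool goes at most 62.5 mm and 10.7 degrees, less where a joint would pass 70% of its speed; a pose out of reach is approached as far as the arm can. A call with a gripper value outside its range is refused whole. The fingers move at their own pace and stop on an object; the grip force is fixed at half the most. Time passes only in rows, so rows that do not move let the fingers close. It gives the time, the measured TCP pose, the force, the opening and the grip force at its end, in the units of the state.
- state(): the state, without advancing time (a new reading comes with each control period).
- read_camera(name): name is "side" or "top" or "wrist"; returns a dict with "frame" (384x512x3 uint8, blue, green, red), "mtx" (3x3 intrinsics, pixels), "k1" (the pictures are not rectified: a ray, as slopes to the right and down, at radius r is drawn at 1 + k1 r^2 times it, then the intrinsics apply), "R" (3x3) and "t" (3): a world point X has camera coordinates R X + t. Camera axes: x right, y down, z forward; pixel columns grow to the right and rows downward; lengths in mm; the calibration is good to about 2 mm. A picture is of the moment at which its call begins. There is no depth.
- job_done(): hands the job in; it is judged then, once.
Trained networks look in the newest picture that a camera, given by its name, has taken for a name from the list of things; names that differ only in an ending like _2 or _b are one class to them, and where a whole thing is asked for, a point or a joint stands for the part that bears it (a point fixed in the world has none). Each returns a list of dicts, best first, with "conf" (0 to 1); they miss things now and then, are a little off and sometimes report something else, mostly with a low value. They report only what shows in the picture. A call takes as long as a camera call.
- look_for(query, camera): "xy" ([column, row] in pixels, amid what is visible of it).
The state is a dict: "t": time; "joints": joint angles; "qvel": joint speeds; "tau": joint torques, N m; "eef_pos": TCP position; "tcp_rot": TCP orientation; "ft_force": force on the tool from outside, world axes, zero at the start; "moment": the same for the moment, N m; "opening": opening from 0.0 (shut) to 1.0 (fully open); "grip_force": force on a finger pad.
Only numpy, scipy, OpenCV 4.12 (cv2) and the standard library are available. Lean on these libraries where they do the work, as an engineer would, in place of code of your own. Each camera call takes 0.05 s, during which the arm holds its last target. There are 200 camera calls.

## Working session

There is one attempt and no reset: what is moved stays moved. The work goes in short steps, Python scripts to look and compute and a tool call to move; the robot and the scene stay as the last step left them, time stands still between calls to the robot, and variables do not carry over. Pictures are saved under pics/ and viewed, at most 14 in all, crops included, and the job is handed in when it is done.

Besides the shell and the picture viewer there is one more tool, called after "Request:" as a command line: name --argument value ..., lists and objects as JSON in quotes. jog_arm: Moves the arm, as the interface text tells. Its arguments: {"type":"object","properties":{"targets":{"type":"array","items":{"type":"object","properties":{"turn":{"type":"array","items":{"type":"number"}},"slide":{"type":"array","items":{"type":"number"}},"claw":{"type":"number"}}}}},"required":["targets"]}

```bash
mkdir -p pics; cat > h.py <<'E'
from cell import *
import numpy as np, cv2
def ray(c,uv):
    K=np.array(c["mtx"]);p=cv2.undistortPoints(np.array([[uv]],float),K,np.array([c["k1"],0,0,0,0.]))[0,0]
    return np.array([p[0],p[1],1.])
def on_plane(c,uv,z):
    # k1 model: distorted = x(1+k1 r^2)
    R=np.array(c["R"]);t=np.array(c["t"]).ravel();o=-R.T@t;d=R.T@ray(c,uv)
    return o+d*(z-o[2])/d[2]
def proj(c,X):
    R=np.array(c["R"]);t=np.array(c["t"],float).ravel()
    return cv2.projectPoints(np.array(X,float).reshape(-1,3),cv2.Rodrigues(R)[0],t,np.array(c["mtx"]),np.array([c["k1"],0,0,0,0.]))[0].reshape(-1,2)
E
python3 - <<'E'
from h import *
for n in ("top","side"):
    c=read_camera(n); cv2.imwrite(f"pics/{n}0.png",c["frame"])
    print(n,(-np.array(c["R"]).T@np.array(c["t"]).ravel()).round(),np.array(c["mtx"])[0,0])
    for q,z in dict(broad_cover=40,tall_cover=70,low_cover=35,oblong_cover=35,movement_tray=6,balance_tray=6,wheel_tray=6,case_tray=6,loupe=15,oil_bottle=30).items():
        print(q,[(np.round(d["xy"]).tolist(),round(d["conf"],2),on_plane(c,d["xy"],z)[:2].round().tolist()) for d in look_for(q,n)[:3]])
print(state()["t"], state()["tcp_rot"])
E
```

```text
top [ 472.  -27. 1239.] 412.3128736272131
broad_cover [([218.0, 234.0], 0.62, [444.0, 70.0])]
tall_cover [([331.0, 224.0], 0.82, [480.0, -251.0])]
low_cover [([166.0, 229.0], 0.75, [454.0, 223.0]), ([278.0, 228.0], 0.73, [464.0, -104.0])]
oblong_cover [([164.0, 230.0], 0.57, [450.0, 229.0])]
movement_tray [([277.0, 160.0], 0.78, [669.0, -97.0])]
balance_tray [([312.0, 168.0], 0.61, [648.0, -206.0])]
wheel_tray [([362.0, 183.0], 0.84, [608.0, -360.0]), ([222.0, 231.0], 0.56, [451.0, 62.0])]
case_tray [([227.0, 153.0], 0.89, [686.0, 54.0])]
loupe []
oil_bottle [([278.0, 160.0], 0.68, [664.0, -98.0])]
side [  495. -1007.   504.] 392.6231084937894
broad_cover [([213.0, 180.0], 0.81, [444.0, 26.0])]
tall_cover [([224.0, 232.0], 0.69, [478.0, -302.0]), ([223.0, 146.0], 0.54, [471.0, 234.0]), ([216.0, 180.0], 0.24, [456.0, -40.0])]
low_cover [([216.0, 208.0], 0.83, [458.0, -133.0])]
oblong_cover [([218.0, 164.0], 0.64, [456.0, 168.0])]
movement_tray [([297.0, 209.0], 0.83, [671.0, -94.0]), ([290.0, 269.0], 0.41, [615.0, -351.0])]
balance_tray [([301.0, 231.0], 0.58, [661.0, -205.0])]
wheel_tray [([288.0, 267.0], 0.75, [611.0, -346.0])]
case_tray [([294.0, 186.0], 0.59, [683.0, 48.0])]
loupe [([221.0, 145.0], 0.52, [462.0, 407.0])]
oil_bottle [([219.0, 279.0], 0.75, [470.0, -409.0])]
1.1 [3.14143726e+00 1.29740532e-05 3.92815214e-01]
```

View pictures.

```bash
python3 - <<'E'
import cv2
a=cv2.imread("pics/top0.png")[130:280,120:420];cv2.imwrite("pics/t0c.png",cv2.resize(a,None,fx=2.66,fy=2.66,interpolation=2))
a=cv2.imread("pics/side0.png")[120:320,150:400];cv2.imwrite("pics/s0c.png",cv2.resize(a,None,fx=3,fy=3,interpolation=2))
E
```

```text
(no output)
```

View pics/t0c.png

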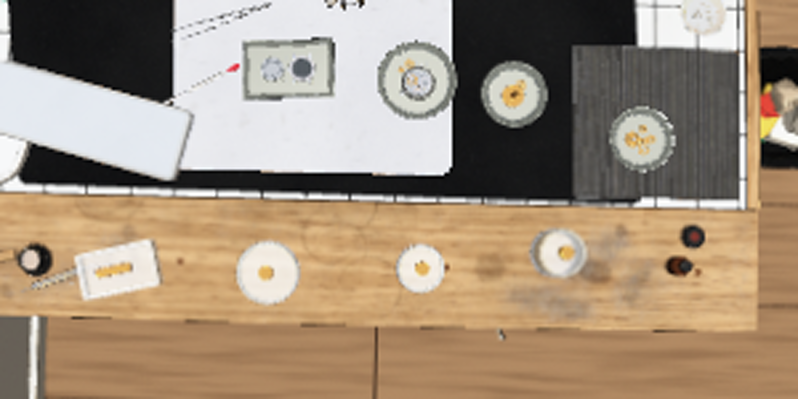

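View pics/s0c.png

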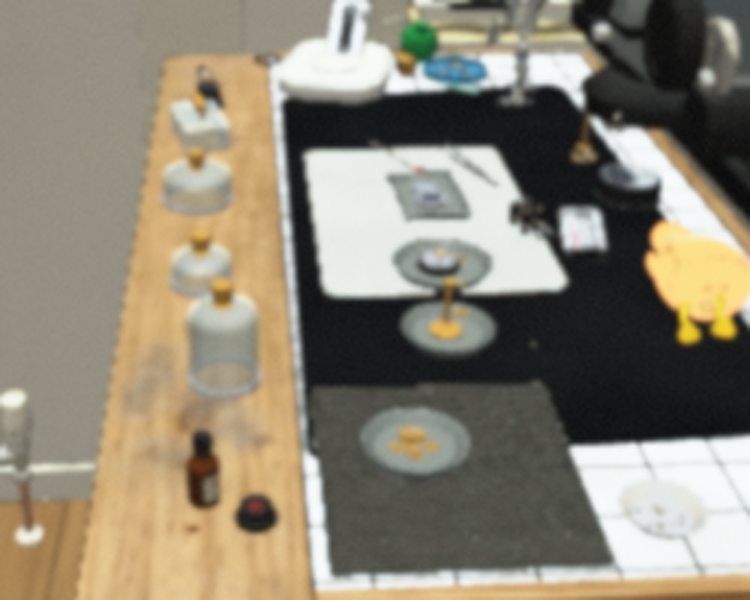

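```bash
python3 - <<'E'
from h import *
T=read_camera("top");S=read_camera("side")
P=dict(broad=((266,272),(196,158)),low=((422,268),(201,242)),tall=((567,252),(221,291)),obl=((114,269),(200,103)),case=((288,69),(429,195)),mov=((417,80),(442,263)),bal=((514,94),(449,328)),wheel=((642,139),(415,441)))
for n,(a,b) in P.items():
    a=(120+a[0]/2.66-.3,130+a[1]/2.66-.3);b=(150+b[0]/3-.3,120+b[1]/3-.3)
    oa=-T["R"].T@np.ravel(T["t"]);ob=-S["R"].T@np.ravel(S["t"])
    da=T["R"].T@ray(T,a);db=S["R"].T@ray(S,b)
    s=np.linalg.lstsq(np.c_[da,-db],ob-oa,rcond=None)[0]
    p,q=oa+s[0]*da,ob+s[1]*db
    print(n,((p+q)/2).round(1),np.linalg.norm(p-q).round(1))
cv2.imwrite("pics/side_full.png",cv2.resize(S["frame"],(800,600)))
W=read_camera("wrist");print("wrist pos",(-W["R"].T@np.ravel(W["t"])).round(),W["mtx"][0,0],"axis",W["R"][2].round(2), "x",W["R"][0].round(2)); print(look_for("wheel_tray","wrist")[:2])
E
```

```text
broad [449.8  65.2  48.5] 0.0
low [ 458.3 -104.    42. ] 0.4
tall [ 478.2 -255.8   79.3] 0.8
obl [448.8 232.2  44. ] 1.1
case [679.5  50.1  10.5] 1.9
mov [669.6 -96.1  12.2] 0.4
bal [ 657.  -206.5   12.7] 1.2
wheel [ 609.2 -354.    13.6] 0.6
wrist pos [ 302. -553.  384.] 302.42261078608306 axis [-0.22 -0.09 -0.97] x [ 0.38 -0.92 -0.  ]
[]
```

View pics/side_full.png

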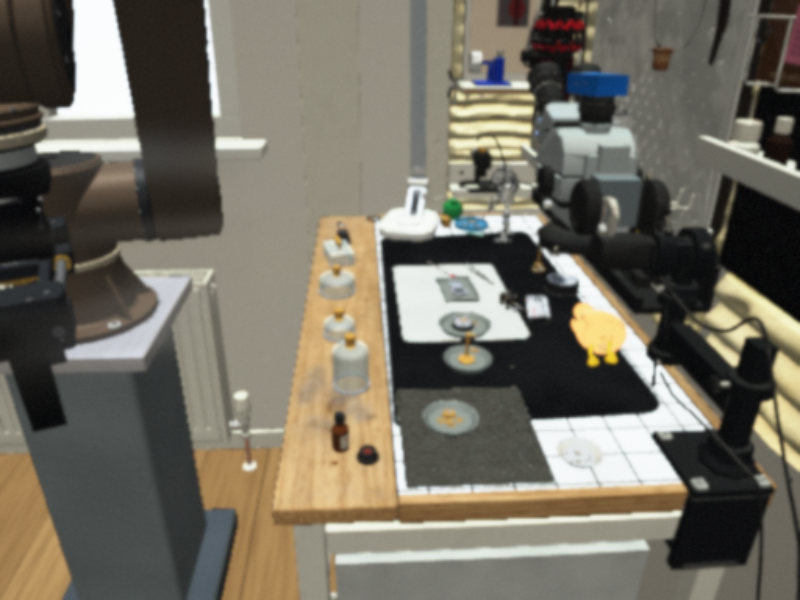

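```bash
python3 - <<'E'
from h import *
T=read_camera("top");S=read_camera("side")
for z in (300,450,600,750,900):
    C=[on_plane(T,(120+a/2.66,130+b/2.66),z) for a,b in ((193,110),(178,180),(0,62),(0,130))]
    print(z,[c[:2].round().tolist() for c in C], proj(S,C[:2]).round().tolist())
print("base",on_plane(S,(262,142),10).round(),on_plane(S,(245,142),10).round())
print("lamp base in top",proj(T,[[on_plane(S,(262,142),10)]]))
cv2.imwrite("pics/topf.png",T["frame"])
E
```

```text
300 [[592.0, 112.0], [531.0, 123.0], [630.0, 285.0], [570.0, 282.0]] [[263.0, 83.0], [241.0, 82.0]]
450 [[573.0, 90.0], [521.0, 99.0], [605.0, 235.0], [555.0, 232.0]] [[258.0, 26.0], [238.0, 26.0]]
600 [[553.0, 68.0], [512.0, 75.0], [580.0, 185.0], [539.0, 183.0]] [[251.0, -40.0], [234.0, -39.0]]
750 [[534.0, 45.0], [503.0, 51.0], [555.0, 135.0], [523.0, 134.0]] [[243.0, -116.0], [229.0, -116.0]]
900 [[515.0, 23.0], [493.0, 27.0], [529.0, 86.0], [508.0, 84.0]] [[234.0, -205.0], [223.0, -204.0]]
base [621. 451.  10.] [554. 454.  10.]
lamp base in top [[ 97.19936831 171.8816559 ]]
```

View pics/topf.png

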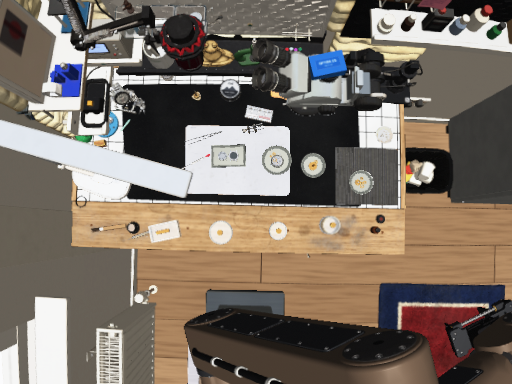

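Request:
jog_arm --targets '[{"turn": [0,0,-4.5],"slide": [34,46,0],"claw": 40},{"turn": [0,0,-4.5],"slide": [34,46,0],"claw": 40},{"turn": [0,0,-4.5],"slide": [34,46,0],"claw": 40},{"turn": [0,0,-4.5],"slide": [34,46,0],"claw": 40},{"turn": [0,0,-4.5],"slide": [34,46,0],"claw": 40}]'

```text
t: 2.02
eef_pos: [410.1, -345.9, 214.9]
tcp_rot: [3.141, -0.0, -0.003]
ft_force: [1.0, -1.1, -0.2]
opening: 0.531
grip_force: 0.0
```

Request:
jog_arm --targets '[{"turn": [0,0,0],"slide": [34,46,0],"claw": 40},{"turn": [0,0,0],"slide": [34,46,0],"claw": 40},{"turn": [0,0,0],"slide": [0,0,0],"claw": 40},{"turn": [0,0,0],"slide": [0,0,0],"claw": 40}]'

```text
t: 2.52
eef_pos: [477.2, -255.5, 214.7]
tcp_rot: [3.141, 0.0, 0.001]
ft_force: [-0.4, -1.2, 0.7]
opening: 0.403
grip_force: 0.0
```

```bash
cat >> h.py <<'E'
def look(q,z,name=None):
    c=read_camera("wrist");s=state()
    for d in look_for(q,"wrist")[:3]:
        print(q,np.round(d["xy"],1),round(d["conf"],2),on_plane(c,d["xy"],z).round(1))
    print("tcp",np.round(s["eef_pos"],1),np.round(s["tcp_rot"],3),"q",np.round(s["joints"],3),"t",s["t"])
    if name: cv2.imwrite(f"pics/{name}.png",c["frame"])
    return c
E
python3 -c "
from h import *
look('tall_cover',70,'w1')"
```

```text
tall_cover [256.8 170.9] 0.87 [ 482.4 -254.1   70. ]
tcp [ 476.9 -256.   214.7] [ 3.141  0.    -0.   ] q [-0.615  0.372  1.764 -0.     1.005  0.957] t 2.575
```

View pics/w1.png

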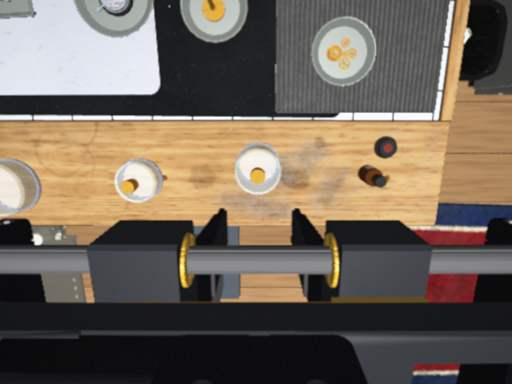

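```bash
cat >> h.py <<'E'
def knob(c,xyz,w=22):
    "refined knob-top centre near expected xyz (z = knob top)"
    u,v=proj(c,[xyz])[0].astype(int);f=c["frame"]
    x0,y0=max(u-w,0),max(v-w,0);h=cv2.cvtColor(f[y0:v+w,x0:u+w],cv2.COLOR_BGR2HSV)
    m=cv2.inRange(h,(12,150,120),(30,255,255));n,l,st,ce=cv2.connectedComponentsWithStats(m)
    i=1+np.argmax(st[1:,4]);p=ce[i]+[x0,y0]
    return p,st[i,2:5],on_plane(c,p,xyz[2]-5)
def ortho(c,cx,cy,z,half=70,s=3):
    "plane z resampled: up=+x, left=+y, s px/mm"
    n=2*half*s;j,i=np.meshgrid(np.arange(n),np.arange(n))
    X=np.stack([cx+half-i/s,cy+half-j/s,np.full((n,n),z,float)],-1)
    m=proj(c,X).reshape(n,n,2).astype(np.float32)
    return cv2.remap(c["frame"],m[...,0],m[...,1],cv2.INTER_LINEAR)
def tray(c,cx,cy,rad,z=9,half=70,s=3):
    g=cv2.cvtColor(ortho(c,cx,cy,z,half,s),cv2.COLOR_BGR2GRAY)
    H=cv2.HoughCircles(cv2.medianBlur(g,5),cv2.HOUGH_GRADIENT,1.0,20,param1=60,param2=15,minRadius=int((rad-2)*s),maxRadius=int((rad+2)*s))
    if H is None: return None
    return [(round(float(cx+half-v/s),1),round(float(cy+half-u/s),1),round(float(r/s),1)) for u,v,r in H[0][:3]]
E
python3 - <<'E'
from h import *
c=read_camera("wrist")
print("tall",knob(c,[478,-256,84])); print("low",knob(c,[458,-104,48]))
print("bal",tray(c,657,-206,37.5)); print("wheel",tray(c,609,-354,37.5))
a=[ortho(c,657,-206,9),ortho(c,609,-354,9)]
for b in a: cv2.circle(b,(210,210),112,(0,0,255),1)
cv2.imwrite("pics/o1.png",cv2.resize(np.hstack(a),(800,400)))
E
```

```text
tall (array([256.37579618, 175.08917197]), array([ 13,  15, 157], dtype=int32), array([ 479.31891129, -254.49608207,   79.        ]))
low (array([126.984375 , 186.4921875]), array([ 13,  13, 128], dtype=int32), array([ 458.17200112, -103.18479335,   43.        ]))
bal [(658.2, -205.5, 37.9)]
wheel [(611.5, -352.5, 36.2), (612.2, -359.8, 35.8), (618.5, -352.8, 36.5)]
```

View pics/o1.png

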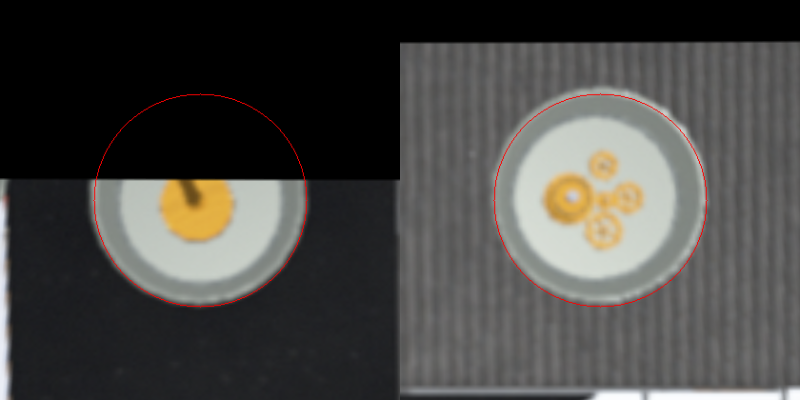

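Request:
jog_arm --targets '[{"turn": [0,0,0],"slide": [2.4,1.5,-45],"claw": 40},{"turn": [0,0,0],"slide": [0,0,-45],"claw": 40},{"turn": [0,0,0],"slide": [0,0,-40],"claw": 40},{"turn": [0,0,0],"slide": [0,0,-17],"claw": 40},{"turn": [0,0,0],"slide": [0,0,0],"claw": 40}]'

```text
t: 3.3
eef_pos: [478.7, -254.5, 66.7]
tcp_rot: [-3.14, 0.002, -0.001]
ft_force: [-0.4, -0.5, 0.5]
opening: 0.399
grip_force: 0.0
```

Request:
jog_arm --targets '[{"turn": [0,0,0],"slide": [0,0,0],"claw": 10},{"turn": [0,0,0],"slide": [0,0,0],"claw": 0},{"turn": [0,0,0],"slide": [0,0,0],"claw": 0}]'

```text
t: 3.68
eef_pos: [479.9, -254.1, 68.4]
tcp_rot: [3.141, -0.001, -0.0]
ft_force: [-1.2, 1.2, 2.5]
opening: 0.157
grip_force: 30.0
```

Request:
jog_arm --targets '[{"turn": [0,0,0],"slide": [0,0,20],"claw": 0},{"turn": [0,0,0],"slide": [0,0,50],"claw": 0},{"turn": [0,0,0],"slide": [20,9,45],"claw": 0},{"turn": [0,0,0],"slide": [45,20,15],"claw": 0},{"turn": [0,0,0],"slide": [45,20,0],"claw": 0}]'

```text
t: 4.3
eef_pos: [591.3, -204.6, 200.1]
tcp_rot: [3.14, -0.003, -0.001]
ft_force: [-1.3, -0.7, -1.1]
opening: 0.156
grip_force: 30.0
```

Request:
jog_arm --targets '[{"turn": [0,0,0],"slide": [0,0,0],"claw": 0},{"turn": [0,0,0],"slide": [0,0,0],"claw": 0}]'

```text
t: 4.55
eef_pos: [589.1, -204.7, 197.4]
tcp_rot: [-3.141, 0.001, 0.001]
ft_force: [0.0, 0.0, -1.4]
opening: 0.16
grip_force: 30.0
```

```bash
python3 - <<'E'
from h import *
c=look("balance_tray",9,"w2")
print("bal",tray(c,657,-206,37.5),tray(c,657,-206,29.5,3),"mov",tray(c,670,-96,45.5)); print("wheel",tray(c,609,-354,37.5))
p=np.array(state()["eef_pos"]); print(proj(c,[p+[0,0,17]]))
try: print(knob(c,p+[0,0,17],30))
except Exception as e: print(e)
a=[ortho(c,658,-205.5,9),ortho(c,670,-96,9),ortho(c,610,-354.3,9)]
for b,r in zip(a,(112,137,112)): cv2.circle(b,(210,210),r,(0,0,255),1)
cv2.imwrite("pics/o2.png",cv2.resize(np.hstack(a+[cv2.resize(c["frame"],(560,420))]),(800,192)))
E
```

```text
balance_tray [257.3 108. ] 0.8 [ 659.  -203.5    9. ]
tcp [ 588.9 -205.1  197.6] [-3.142e+00  1.000e-03 -0.000e+00] q [-0.441  0.506  1.582 -0.     1.055  1.13 ] t 4.6
bal [(657.5, -205.5, 37.9)] [(657.8, -205.8, 29.0), (665.2, -205.5, 31.1), (651.8, -211.2, 30.8)] mov [(670.5, -93.5, 44.9), (664.8, -87.2, 46.0)]
wheel [(609.5, -354.2, 37.5)]
[[258.32903587 238.78662828]]
(array([259.02462121, 235.09848485]), array([ 27,  23, 528], dtype=int32), array([ 588.84976679, -205.63797351,  209.68797124]))
```

View pics/o2.png

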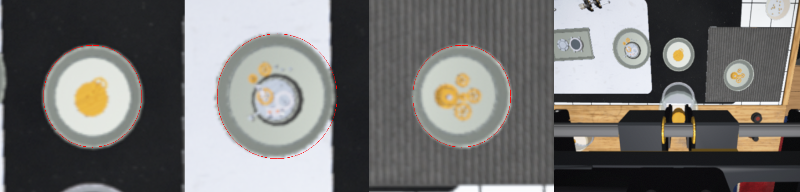

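Request:
jog_arm --targets '[{"turn": [0,0,0],"slide": [40,0,0],"claw": 0},{"turn": [0,0,0],"slide": [28.7,-0.4,0],"claw": 0},{"turn": [0,0,0],"slide": [0,0,-20],"claw": 0},{"turn": [0,0,0],"slide": [0,0,-20],"claw": 0},{"turn": [0,0,0],"slide": [0,0,0],"claw": 0}]'

```text
t: 5.28
eef_pos: [657.2, -205.7, 156.4]
tcp_rot: [-3.141, 0.003, -0.001]
ft_force: [0.0, 0.5, -0.2]
opening: 0.157
grip_force: 30.0
```

Request:
jog_arm --targets '[{"turn": [0,0,0],"slide": [0,0,-30],"claw": 0},{"turn": [0,0,0],"slide": [0,0,-30],"claw": 0},{"turn": [0,0,0],"slide": [0,0,-15],"claw": 0},{"turn": [0,0,0],"slide": [0,0,-4],"claw": 0},{"turn": [0,0,0],"slide": [0,0,0],"claw": 0}]'

```text
t: 5.9
eef_pos: [658.7, -205.6, 79.6]
tcp_rot: [3.141, -0.001, -0.0]
ft_force: [0.8, 0.6, -1.6]
opening: 0.157
grip_force: 30.0
```

Request:
jog_arm --targets '[{"turn": [0,0,0],"slide": [0,0,-2],"claw": 0},{"turn": [0,0,0],"slide": [0,0,-2],"claw": 0},{"turn": [0,0,0],"slide": [0,0,0],"claw": 0}]'

```text
t: 6.28
eef_pos: [658.6, -205.3, 75.1]
tcp_rot: [3.141, -0.001, 0.0]
ft_force: [0.4, 0.9, 2.1]
opening: 0.157
grip_force: 30.0
```

Request:
jog_arm --targets '[{"turn": [0,0,0],"slide": [0,0,-1.5],"claw": 0},{"turn": [0,0,0],"slide": [0,0,-1.5],"claw": 0},{"turn": [0,0,0],"slide": [0,0,0],"claw": 0}]'

```text
t: 6.65
eef_pos: [659.2, -205.4, 75.0]
tcp_rot: [3.14, -0.003, 0.0]
ft_force: [-6.2, 3.6, 23.4]
opening: 0.158
grip_force: 30.0
```

```bash
python3 - <<'E'
from h import *
c=read_camera("wrist");a=c["frame"][20:260,140:380]
S=read_camera("side");u,v=proj(S,[[658,-206,30]])[0].astype(int)
b=S["frame"][v-40:v+40,u-40:u+40]
cv2.imwrite("pics/p3.png",np.hstack([cv2.resize(a,(400,400),interpolation=2),cv2.resize(b,(400,400),interpolation=2)]))
E
```

```text
(no output)
```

View pics/p3.png

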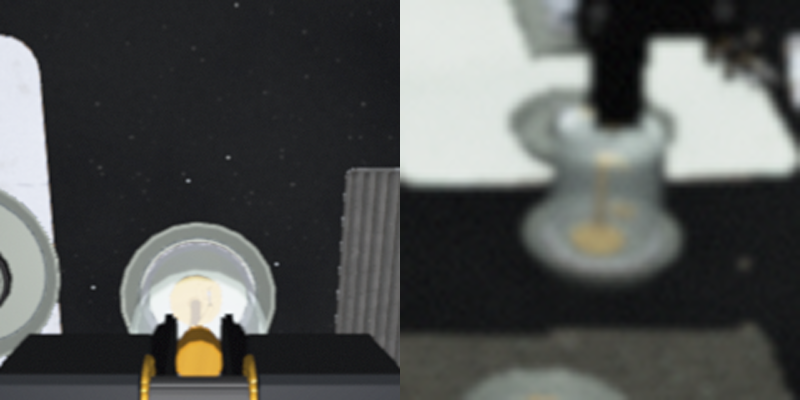

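Request:
jog_arm --targets '[{"turn": [0,0,0],"slide": [-1.5,0,2],"claw": 0},{"turn": [0,0,0],"slide": [0,0,-1],"claw": 0},{"turn": [0,0,0],"slide": [0,0,-1],"claw": 0},{"turn": [0,0,0],"slide": [0,0,0],"claw": 0}]'

```text
t: 7.25
eef_pos: [658.6, -205.3, 74.9]
tcp_rot: [3.14, -0.005, 0.0]
ft_force: [-0.9, 5.2, 21.8]
opening: 0.158
grip_force: 30.0
```

Request:
jog_arm --targets '[{"turn": [0,0,0],"slide": [0,1.3,2],"claw": 0},{"turn": [0,0,0],"slide": [0,0,-1],"claw": 0},{"turn": [0,0,0],"slide": [0,0,-1],"claw": 0},{"turn": [0,0,0],"slide": [0,0,0],"claw": 0}]'

```text
t: 7.75
eef_pos: [658.1, -204.2, 74.9]
tcp_rot: [3.14, -0.004, 0.0]
ft_force: [-2.9, 3.7, 24.2]
opening: 0.154
grip_force: 30.0
```

Request:
jog_arm --targets '[{"turn": [0,0,0],"slide": [0,0,1.5],"claw": 0},{"turn": [0,0,0],"slide": [0,0,0],"claw": 40},{"turn": [0,0,0],"slide": [0,0,0],"claw": 40},{"turn": [0,0,0],"slide": [0,0,30],"claw": 40},{"turn": [0,0,0],"slide": [0,0,50],"claw": 40}]'

```text
t: 8.38
eef_pos: [655.9, -203.7, 151.8]
tcp_rot: [-3.14, 0.004, 0.0]
ft_force: [-0.3, 0.1, 0.8]
opening: 0.398
grip_force: 0.0
```

Request:
jog_arm --targets '[{"turn": [0,0,0],"slide": [-40,20,45],"claw": 40},{"turn": [0,0,0],"slide": [-50,27,0],"claw": 40},{"turn": [0,0,0],"slide": [-50,27,0],"claw": 40},{"turn": [0,0,0],"slide": [-50,27,-20],"claw": 40},{"turn": [0,0,0],"slide": [-10,0,-30],"claw": 40}]'

```text
t: 9.0
eef_pos: [455.0, -101.8, 147.7]
tcp_rot: [3.141, -0.0, 0.001]
ft_force: [0.3, -0.5, -0.3]
opening: 0.398
grip_force: 0.0
```

Request:
jog_arm --targets '[{"turn": [0,0,0],"slide": [0,0,0],"claw": 40},{"turn": [0,0,0],"slide": [0,0,0],"claw": 40}]'

```text
t: 9.25
eef_pos: [458.5, -103.8, 148.1]
tcp_rot: [3.141, -0.001, -0.0]
ft_force: [0.1, -0.0, -0.8]
opening: 0.398
grip_force: 0.0
```

```bash
python3 - <<'E'
from h import *
c=look("low_cover",38,"w4")
print("low",knob(c,[458,-103.5,48])); print("broad",knob(c,[450,65,54]))
print("mov",tray(c,670,-96,45.5),"tallknob",knob(c,[657.5,-205,90]))
cv2.imwrite("pics/w4b.png",cv2.resize(c["frame"][0:220],(800,344)))
E
```

```text
low_cover [254.1 175.5] 0.89 [ 466.2 -100.1   38. ]
tcp [ 458.5 -103.8  148.2] [ 3.141e+00 -1.000e-03 -0.000e+00] q [-0.363  0.365  2.005 -0.     0.77   1.208] t 9.3
low (array([257.59585492, 184.44559585]), array([ 15,  16, 193], dtype=int32), array([ 458.71539569, -103.37858266,   43.        ]))
broad (array([ 73.17703349, 195.5645933 ]), array([ 17,  16, 209], dtype=int32), array([449.49684016,  67.59772603,  49.        ]))Traceback (most recent call last):
  File "<stdin>", line 4, in <module>
  File "h.py", line 25, in knob
    i=1+np.argmax(st[1:,4]);p=ce[i]+[x0,y0]
        ~~~~~~~~~^^^^^^^^^^
    return _wrapfunc(a, 'argmax', axis=axis, out=out, **kwds)
    return bound(*args, **kwds)
ValueError: attempt to get argmax of an empty sequence
```

Request:
jog_arm --targets '[{"turn": [0,0,0],"slide": [0.2,0.4,-50],"claw": 40},{"turn": [0,0,0],"slide": [0,0,-45],"claw": 40},{"turn": [0,0,0],"slide": [0,0,-21.5],"claw": 40},{"turn": [0,0,0],"slide": [0,0,0],"claw": 40},{"turn": [0,0,0],"slide": [0,0,0],"claw": 0}]'

```text
t: 9.98
eef_pos: [458.4, -103.2, 31.9]
tcp_rot: [3.141, -0.001, 0.0]
ft_force: [-1.4, 0.6, 0.5]
opening: 0.341
grip_force: 0.0
```

Request:
jog_arm --targets '[{"turn": [0,0,0],"slide": [0,0,0],"claw": 0},{"turn": [0,0,0],"slide": [0,0,0],"claw": 0}]'

```text
t: 10.22
eef_pos: [458.1, -103.1, 31.8]
tcp_rot: [3.141, -0.002, 0.0]
ft_force: [0.6, 1.0, 3.0]
opening: 0.159
grip_force: 30.0
```

Request:
jog_arm --targets '[{"turn": [0,0,0],"slide": [0,0,25],"claw": 0},{"turn": [0,0,0],"slide": [0,0,50],"claw": 0},{"turn": [0,0,0],"slide": [20,-35,45],"claw": 0},{"turn": [0,0,0],"slide": [30,-50,0],"claw": 0},{"turn": [0,0,0],"slide": [30,-50,0],"claw": 0}]'

```text
t: 10.85
eef_pos: [538.6, -239.4, 152.5]
tcp_rot: [3.14, -0.002, 0.001]
ft_force: [-0.2, 0.4, -0.4]
opening: 0.155
grip_force: 30.0
```

Request:
jog_arm --targets '[{"turn": [0,0,0],"slide": [30,-50,0],"claw": 0},{"turn": [0,0,0],"slide": [25,-40,0],"claw": 0},{"turn": [0,0,0],"slide": [16.5,-26,-30],"claw": 0},{"turn": [0,0,0],"slide": [0,0,-30],"claw": 0},{"turn": [0,0,0],"slide": [0,0,0],"claw": 0}]'

```text
t: 11.48
eef_pos: [608.0, -353.4, 88.9]
tcp_rot: [-3.139, 0.004, -0.0]
ft_force: [-0.1, 0.1, -0.2]
opening: 0.157
grip_force: 30.0
```

Request:
jog_arm --targets '[{"turn": [0,0,0],"slide": [0,0,0],"claw": 0}]'

```text
t: 11.6
eef_pos: [609.5, -353.9, 92.5]
tcp_rot: [3.141, -0.001, 0.0]
ft_force: [-0.3, 0.3, -0.3]
opening: 0.157
grip_force: 30.0
```

```bash
python3 - <<'E'
from h import *
c=look("wheel_tray",9)
p=np.array(state()["eef_pos"]);print(knob(c,p+[0,0,16],30))
print("wheel",tray(c,609.5,-354,37.5),tray(c,609.5,-354,29.5,3))
b=ortho(c,609.5,-354.2,9);cv2.circle(b,(210,210),112,(0,0,255),1);cv2.imwrite("pics/o5.png",b)
E
```

```text
wheel_tray [253.5 168.4] 0.98 [ 629.1 -350.2    9. ]
tcp [ 609.7 -354.    92.9] [ 3.14e+00 -2.00e-03  0.00e+00] q [-0.62   0.725  1.456 -0.     0.958  0.951] t 11.65
(array([259.        , 234.09782609]), array([ 27,  24, 552], dtype=int32), array([ 609.48509738, -354.80910884,  103.91588603]))
wheel [(608.7, -353.2, 38.0), (583.0, -354.5, 36.5), (591.7, -354.2, 35.5)] [(609.7, -352.8, 28.6), (612.3, -346.5, 30.8), (615.7, -357.5, 30.0)]
```

View pics/o5.png

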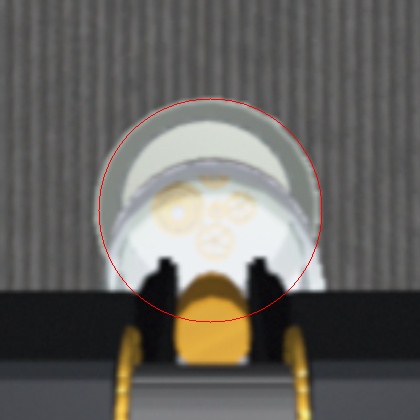

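Request:
jog_arm --targets '[{"turn": [0,0,0],"slide": [-0.3,0.5,-30],"claw": 0},{"turn": [0,0,0],"slide": [0,0,-16],"claw": 0},{"turn": [0,0,0],"slide": [0,0,-3],"claw": 0},{"turn": [0,0,0],"slide": [0,0,-2],"claw": 0},{"turn": [0,0,0],"slide": [0,0,0],"claw": 0}]'

```text
t: 12.32
eef_pos: [609.1, -353.6, 40.7]
tcp_rot: [3.141, -0.001, 0.0]
ft_force: [-0.4, 0.0, -0.3]
opening: 0.155
grip_force: 30.0
```

Request:
jog_arm --targets '[{"turn": [0,0,0],"slide": [0,0,-2],"claw": 0},{"turn": [0,0,0],"slide": [0,0,-1.5],"claw": 0},{"turn": [0,0,0],"slide": [0,0,0],"claw": 0}]'

```text
t: 12.7
eef_pos: [609.2, -353.6, 38.4]
tcp_rot: [3.141, -0.001, 0.0]
ft_force: [-4.4, 3.6, 12.2]
opening: 0.158
grip_force: 30.0
```

Request:
jog_arm --targets '[{"turn": [0,0,0],"slide": [0,0,1],"claw": 0},{"turn": [0,0,0],"slide": [0,0,0],"claw": 40},{"turn": [0,0,0],"slide": [0,0,0],"claw": 40},{"turn": [0,0,0],"slide": [0,0,50],"claw": 40},{"turn": [0,0,0],"slide": [-5,20,50],"claw": 40}]'

```text
t: 13.32
eef_pos: [603.6, -334.0, 137.8]
tcp_rot: [-3.141, 0.001, -0.001]
ft_force: [-0.0, -0.3, 0.6]
opening: 0.395
grip_force: 0.0
```

Request:
jog_arm --targets '[{"turn": [0,0,0],"slide": [-22,57,0],"claw": 40},{"turn": [0,0,0],"slide": [-22,57,0],"claw": 40},{"turn": [0,0,0],"slide": [-22,57,0],"claw": 40},{"turn": [0,0,0],"slide": [-22,57,0],"claw": 40},{"turn": [0,0,0],"slide": [-22,57,0],"claw": 40}]'

```text
t: 13.95
eef_pos: [492.9, -46.8, 137.5]
tcp_rot: [3.142, -0.0, -0.0]
ft_force: [1.3, 0.5, 0.0]
opening: 0.396
grip_force: 0.0
```

Request:
jog_arm --targets '[{"turn": [0,0,0],"slide": [-22,57,0],"claw": 40},{"turn": [0,0,0],"slide": [-22,57,10],"claw": 40},{"turn": [0,0,0],"slide": [0,0,0],"claw": 40},{"turn": [0,0,0],"slide": [0,0,0],"claw": 40}]'

```text
t: 14.45
eef_pos: [450.2, 65.5, 147.6]
tcp_rot: [3.141, -0.001, 0.001]
ft_force: [0.7, 0.4, -0.1]
opening: 0.401
grip_force: 0.0
```

```bash
python3 - <<'E'
from h import *
c=look("broad_cover",44,"w6")
print("broad",knob(c,[450,67,54]))
cv2.imwrite("pics/w6b.png",cv2.resize(c["frame"][:230],(800,359)))
E
```

```text
broad_cover [259.3 179.9] 0.84 [455.1  64.3  44. ]
tcp [450.4  65.  147.4] [ 3.141 -0.    -0.   ] q [-2.000e-03  3.480e-01  2.039e+00 -0.000e+00  7.540e-01  1.569e+00] t 14.5
broad (array([256.98507463, 186.30845771]), array([ 15,  16, 201], dtype=int32), array([450.27390787,  66.45161772,  49.        ]))
```

View pics/w6b.png

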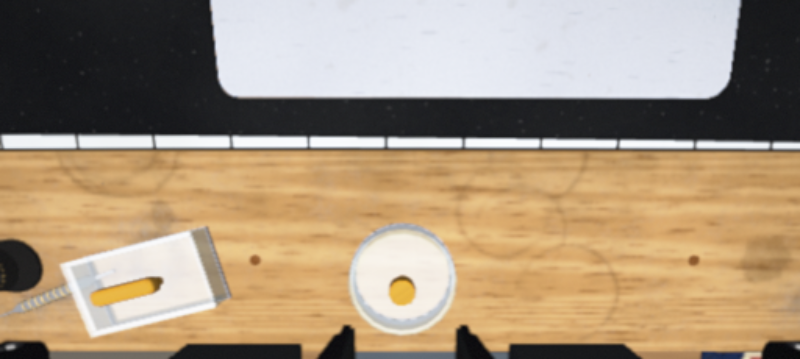

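Request:
jog_arm --targets '[{"turn": [0,0,0],"slide": [0,1.2,-50],"claw": 40},{"turn": [0,0,0],"slide": [0,0,-45],"claw": 40},{"turn": [0,0,0],"slide": [0,0,-15],"claw": 40},{"turn": [0,0,0],"slide": [0,0,0],"claw": 40},{"turn": [0,0,0],"slide": [0,0,0],"claw": 0}]'

```text
t: 15.18
eef_pos: [450.3, 66.0, 37.5]
tcp_rot: [3.141, -0.0, -0.001]
ft_force: [-0.1, -0.8, 0.2]
opening: 0.338
grip_force: 0.0
```

Request:
jog_arm --targets '[{"turn": [0,0,0],"slide": [0,0,0],"claw": 0},{"turn": [0,0,0],"slide": [0,0,0],"claw": 0},{"turn": [0,0,0],"slide": [0,0,20],"claw": 0},{"turn": [0,0,0],"slide": [0,-10,50],"claw": 0},{"turn": [0,0,0],"slide": [25,-25,35],"claw": 0}]'

```text
t: 15.8
eef_pos: [474.1, 32.1, 144.5]
tcp_rot: [3.142, -0.0, 0.002]
ft_force: [0.8, -0.1, -1.8]
opening: 0.154
grip_force: 30.0
```

Request:
jog_arm --targets '[{"turn": [0,0,0],"slide": [42,-42,0],"claw": 0},{"turn": [0,0,0],"slide": [42,-42,0],"claw": 0},{"turn": [0,0,0],"slide": [42,-42,0],"claw": 0},{"turn": [0,0,0],"slide": [0,0,0],"claw": 0},{"turn": [0,0,0],"slide": [0,0,0],"claw": 0}]'

```text
t: 16.42
eef_pos: [600.1, -94.0, 142.2]
tcp_rot: [-3.141, 0.001, -0.0]
ft_force: [0.4, 0.7, -0.4]
opening: 0.162
grip_force: 30.0
```

```bash
python3 - <<'E'
from h import *
c=look("movement_tray",9)
p=np.array(state()["eef_pos"]);print(knob(c,p+[0,0,16],30))
print("mov",tray(c,670,-95,45.5),tray(c,670,-95,37.5,4))
b=ortho(c,670,-95,9);cv2.circle(b,(210,210),136,(0,0,255),1)
d=ortho(c,680,50,9);np.save("pics/c.npy",c["frame"]);cv2.imwrite("pics/o7.png",np.hstack([b[:,:400],d[:,:400]]))
E
```

```text
movement_tray [258.5 104.3] 0.96 [673.1 -94.3   9. ]
tcp [600.  -93.5 142.4] [-3.141e+00  1.000e-03  1.000e-03] q [-0.263  0.545  1.68  -0.     0.918  1.307] t 16.475
(array([258.85480944, 234.33393829]), array([ 28,  24, 551], dtype=int32), array([599.96525052, -94.79043075, 153.59405906]))
mov [(670.2, -96.2, 44.8), (678.8, -92.8, 44.6), (664.8, -87.2, 45.3)] [(670.2, -94.8, 36.9), (670.2, -102.8, 38.8), (677.5, -91.8, 38.8)]
```

View pics/o7.png

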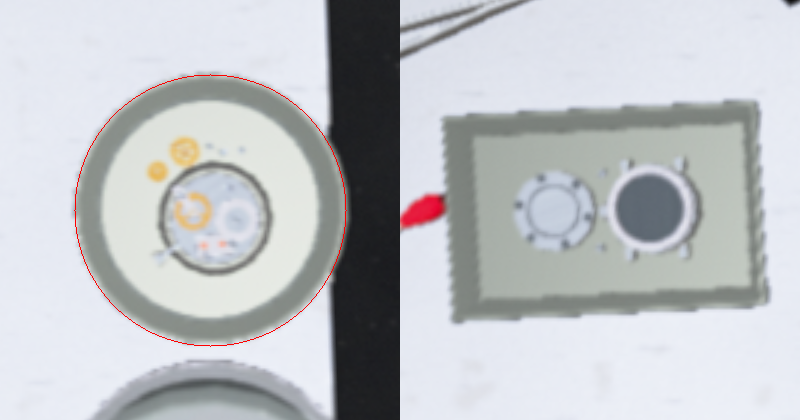

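Request:
jog_arm --targets '[{"turn": [0,0,0],"slide": [40,-0.6,0],"claw": 0},{"turn": [0,0,0],"slide": [30,-0.5,0],"claw": 0},{"turn": [0,0,0],"slide": [0,0,-40],"claw": 0},{"turn": [0,0,0],"slide": [0,0,-35],"claw": 0},{"turn": [0,0,0],"slide": [0,0,0],"claw": 0}]'

```text
t: 17.15
eef_pos: [669.2, -94.1, 65.6]
tcp_rot: [-3.141, 0.005, 0.001]
ft_force: [-0.8, -0.5, -0.5]
opening: 0.155
grip_force: 30.0
```

Request:
jog_arm --targets '[{"turn": [0,0,0],"slide": [0,0,-13],"claw": 0},{"turn": [0,0,0],"slide": [0,0,-5],"claw": 0},{"turn": [0,0,0],"slide": [0,0,-3],"claw": 0},{"turn": [0,0,0],"slide": [0,0,0],"claw": 0}]'

```text
t: 17.65
eef_pos: [670.9, -95.4, 46.7]
tcp_rot: [3.141, -0.0, 0.0]
ft_force: [0.7, 0.1, -1.2]
opening: 0.159
grip_force: 30.0
```

Request:
jog_arm --targets '[{"turn": [0,0,0],"slide": [-0.7,0.6,-1.5],"claw": 0},{"turn": [0,0,0],"slide": [0,0,-1.5],"claw": 0},{"turn": [0,0,0],"slide": [0,0,-1],"claw": 0},{"turn": [0,0,0],"slide": [0,0,0],"claw": 0}]'

```text
t: 18.15
eef_pos: [670.3, -94.7, 44.6]
tcp_rot: [3.141, -0.001, 0.0]
ft_force: [-6.2, 1.4, 15.9]
opening: 0.16
grip_force: 30.0
```

Request:
jog_arm --targets '[{"turn": [0,0,0],"slide": [-0.8,0,1.5],"claw": 0},{"turn": [0,0,0],"slide": [0,0,-1.5],"claw": 0},{"turn": [0,0,0],"slide": [0,0,-0.5],"claw": 0},{"turn": [0,0,0],"slide": [0,0,0],"claw": 0}]'

```text
t: 18.65
eef_pos: [669.6, -94.8, 44.5]
tcp_rot: [3.141, -0.001, 0.0]
ft_force: [-7.9, 1.6, 21.9]
opening: 0.158
grip_force: 30.0
```

Request:
jog_arm --targets '[{"turn": [0,0,0],"slide": [0,0,1.5],"claw": 0},{"turn": [0,0,0],"slide": [0,0,0],"claw": 40},{"turn": [0,0,0],"slide": [0,0,0],"claw": 40},{"turn": [0,0,0],"slide": [0,0,40],"claw": 40},{"turn": [0,0,0],"slide": [-20,0,55],"claw": 40}]'

```text
t: 19.27
eef_pos: [649.1, -94.6, 137.7]
tcp_rot: [-3.141, 0.003, 0.0]
ft_force: [1.0, 0.6, 0.0]
opening: 0.394
grip_force: 0.0
```

```bash
python3 - <<'E'
from h import *
D=[(.491,1.559,621.6,214.7),(.372,1.764,537.4,214.7),(.348,2.039,450.4,147.4),(.725,1.456,702,92.9),(.545,1.68,603.7,142.4),(.365,2.005,462,148.2),(.506,1.582,622,197.6)]
A=[];b=[]
for q2,q3,r,z in D:
    s=q2+q3
    A+=[[np.sin(q2),np.sin(s),np.cos(s),1,0],[np.cos(q2),np.cos(s),-np.sin(s),0,1]];b+=[r,z]
sol,res,rk,_=np.linalg.lstsq(np.array(A),np.array(b),rcond=None);print(sol.round(1),res)
L1,L2,o,a,z0=sol
from scipy.optimize import fsolve
for r,z in ((680,130),(680,40),(640,200),(500,150),(500,40)):
    q=fsolve(lambda q:(a+L1*np.sin(q[0])+L2*np.sin(q.sum())+o*np.cos(q.sum())-r,z0+L1*np.cos(q[0])+L2*np.cos(q.sum())-o*np.sin(q.sum())-z),[.6,1.6])
    print(r,z,q.round(2),"elbow r",(a+L1*np.sin(q[0])).round(),"elbow rel z to tcp",(z0+L1*np.cos(q[0])).round())
    print("  wrist above tcp unknown tool; z0=",z0.round())
T=read_camera("top");cv2.imwrite("pics/top8.png",T["frame"])
E
```

```text
[588.9 415.5  47.5  -2.1 -71. ] [7.92867638]
680 130 [0.66 1.49] elbow r 357.0 elbow rel z to tcp 396.0
  wrist above tcp unknown tool; z0= -71.0
680 40 [0.76 1.55] elbow r 405.0 elbow rel z to tcp 355.0
  wrist above tcp unknown tool; z0= -71.0
640 200 [0.53 1.53] elbow r 296.0 elbow rel z to tcp 437.0
  wrist above tcp unknown tool; z0= -71.0
500 150 [0.41 1.92] elbow r 231.0 elbow rel z to tcp 470.0
  wrist above tcp unknown tool; z0= -71.0
500 40 [0.59 2.01] elbow r 324.0 elbow rel z to tcp 419.0
  wrist above tcp unknown tool; z0= -71.0
```

View pics/top8.png

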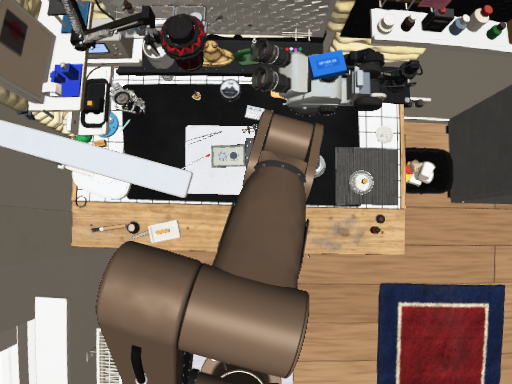

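Request:
jog_arm --targets '[{"turn": [0,0,0],"slide": [-40,0,45],"claw": 40},{"turn": [0,0,0],"slide": [-40,0,45],"claw": 40},{"turn": [0,0,0],"slide": [-40,0,40],"claw": 40},{"turn": [10,0,0],"slide": [-30,0,20],"claw": 40},{"turn": [10,0,0],"slide": [0,0,20],"claw": 40}]'

```text
t: 19.95
eef_pos: [498.3, -93.9, 310.5]
tcp_rot: [-2.788, -0.003, 0.001]
ft_force: [0.3, 0.3, -0.6]
opening: 0.398
grip_force: 0.0
```

Request:
jog_arm --targets '[{"turn": [10,0,0],"slide": [0,0,10],"claw": 40},{"turn": [10,0,0],"slide": [0,0,10],"claw": 40},{"turn": [10,0,0],"slide": [0,0,10],"claw": 40},{"turn": [10,0,0],"slide": [0,0,10],"claw": 40},{"turn": [10,0,0],"slide": [0,0,10],"claw": 40}]'

```text
t: 20.58
eef_pos: [499.6, -95.4, 358.6]
tcp_rot: [-1.915, -0.001, -0.001]
ft_force: [0.2, -0.4, 0.5]
opening: 0.398
grip_force: 0.0
```

Request:
jog_arm --targets '[{"turn": [10,0,0],"slide": [0,0,10],"claw": 40},{"turn": [10,0,0],"slide": [0,0,10],"claw": 40},{"turn": [10,0,0],"slide": [0,0,0],"claw": 40},{"turn": [0,0,0],"slide": [0,0,0],"claw": 40}]'

```text
t: 21.08
eef_pos: [499.7, -94.9, 376.4]
tcp_rot: [-1.394, 0.004, -0.0]
ft_force: [-0.9, -0.8, 0.5]
opening: 0.401
grip_force: 0.0
```

```bash
python3 - <<'E'
from h import *
W=read_camera("wrist");T=read_camera("top")
print(np.round(state()["eef_pos"]),np.round(state()["tcp_rot"],2),(-W["R"].T@np.ravel(W["t"])).round())
np.savez("lamp.npz",**{k+n:np.array(c[k]) for n,c in (("W",W),("T",T)) for k in ("R","t","mtx","k1")})
cv2.imwrite("pics/l1.png",np.vstack([cv2.rotate(W["frame"],cv2.ROTATE_90_CLOCKWISE)[:300]]))
# predicted tip locations in wrist frame for heights
for z in (550,650,750,850):
    C=[on_plane(T,p,z) for p in ((191,172),(187,196),(100,140),(60,130))];print(z,proj(W,C).round().tolist())
E
```

```text
[500. -95. 378.] [-1.4  0.   0. ] [ 567. -263.  346.]
550 [[142.0, 118.0], [147.0, 152.0], [192.0, 84.0], [207.0, 77.0]]
650 [[61.0, 129.0], [69.0, 157.0], [125.0, 96.0], [145.0, 89.0]]
750 [[-16.0, 140.0], [-8.0, 162.0], [54.0, 109.0], [79.0, 102.0]]
850 [[-90.0, 150.0], [-82.0, 168.0], [-20.0, 123.0], [6.0, 116.0]]
```

View pics/l1.png

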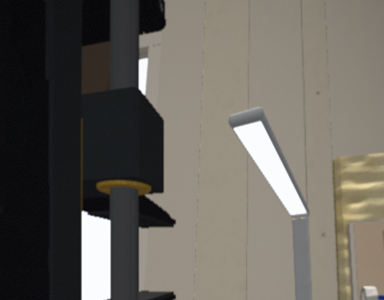

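```bash
python3 - <<'E'
from h import *
L1,L2,o,a,z0=588.9,415.5,47.5,-2.1,-71.
q=np.array(state()["joints"]);print(q.round(3))
s=q[1]+q[2];r=a+L1*np.sin(q[1])+L2*np.sin(s)+o*np.cos(s);mz=z0+L1*np.cos(q[1])+L2*np.cos(s)-o*np.sin(s)
for h in (65,-65,0):
    print(h,"wrist xy",(r*np.cos(q[0])-h*np.sin(q[0])).round(),(r*np.sin(q[0])+h*np.cos(q[0])).round())
p=np.array(state()["eef_pos"]);print("mz",mz)
for h in (65,):
    w=np.array([r*np.cos(q[0])-h*np.sin(q[0]),r*np.sin(q[0])+h*np.cos(q[0])]);print("Lt from y",(p[1]-w[1])/.985,"Lt from z",(p[2]-mz)/1.174)
E
```

```text
[-0.735  0.663  1.716  1.112  2.188  0.679]
65 wrist xy 498.0 -363.0
-65 wrist xy 411.0 -459.0
0 wrist xy 455.0 -411.0
mz 59.69036672455973
Lt from y 272.0718027617085 Lt from z 271.3108849581683
```

```bash
python3 - <<'E'
from h import *
from scipy.optimize import fsolve
L1,L2,o,a,Lt,hs=588.9,415.5,47.5,-2.1,271.5,200.5
def ik(w):  # wrist centre -> q1, elbow r,z, s
    rr=np.hypot(w[0],w[1]);r=np.sqrt(rr**2-65**2);q1=np.arctan2(w[1],w[0])-np.arcsin(65/rr)
    q=fsolve(lambda q:(a+L1*np.sin(q[0])+L2*np.sin(q.sum())+o*np.cos(q.sum())-r,hs+L1*np.cos(q[0])+L2*np.cos(q.sum())-o*np.sin(q.sum())-w[2]),[.6,1.6])
    return q1,a+L1*np.sin(q[0]),hs+L1*np.cos(q[0]),q.sum()
def fr(p,q1): c,s=np.cos(q1),np.sin(q1);return np.array([c*p[0]+s*p[1],-s*p[0]+c*p[1]])
T=read_camera("top")
q1,er,ez,s=ik([649.1,-94.6,137.7+Lt]);print("top8",q1,er,ez)
for uv in ((105,262),(130,243),(190,258),(305,290),(300,350)):
    print(uv,[fr(on_plane(T,uv,z),q1).round().tolist() for z in (ez,ez+80)])
for uv in ((262,160),(310,165),(238,200),(302,205)): print("forearm",uv,fr(on_plane(T,uv,560),q1).round())
tip=[on_plane(T,p,585) for p in ((191,172),(187,196))];print("tip",np.round(tip))
for th in (0,15,25,35):
    t=np.radians(th);w=np.array([680,51.5-Lt*np.sin(t),40+Lt*np.cos(t)])
    for up in (0,80):
        q1,er,ez,s=ik(w+[0,0,up]);print(th,up,"q1",q1.round(3),"elbow",er.round(),ez.round(),"s",s.round(2),"tip in arm frame",[fr(p,q1).round().tolist() for p in tip])
E
```

```text
top8 -0.2439760623346226 336.2051520053364 682.5299099917413
(105, 262) [[362.0, 268.0], [377.0, 242.0]]
(130, 243) [[397.0, 241.0], [407.0, 219.0]]
(190, 258) [[400.0, 156.0], [409.0, 146.0]]
(305, 290) [[399.0, -4.0], [409.0, 9.0]]
(300, 350) [[319.0, -20.0], [340.0, -4.0]]
forearm (262, 160) [573. 100.]
forearm (310, 165) [587.  21.]
forearm (238, 200) [498. 121.]
forearm (302, 205) [518.  17.]
tip [[554.  72. 585.]
 [516.  77. 585.]]
0 0 q1 -0.02 elbow 404.0 627.0 s 2.31 tip in arm frame [[553.0, 83.0], [514.0, 88.0]]
0 80 q1 -0.02 elbow 361.0 664.0 s 2.17 tip in arm frame [[553.0, 83.0], [514.0, 88.0]]
15 0 q1 -0.123 elbow 408.0 623.0 s 2.33 tip in arm frame [[541.0, 140.0], [502.0, 140.0]]
15 80 q1 -0.123 elbow 365.0 661.0 s 2.19 tip in arm frame [[541.0, 140.0], [502.0, 140.0]]
25 0 q1 -0.188 elbow 419.0 613.0 s 2.35 tip in arm frame [[531.0, 175.0], [492.0, 172.0]]
25 80 q1 -0.188 elbow 375.0 653.0 s 2.21 tip in arm frame [[531.0, 175.0], [492.0, 172.0]]
35 0 q1 -0.247 elbow 434.0 597.0 s 2.38 tip in arm frame [[520.0, 206.0], [481.0, 201.0]]
35 80 q1 -0.247 elbow 390.0 639.0 s 2.25 tip in arm frame [[520.0, 206.0], [481.0, 201.0]]
```

Request:
jog_arm --targets '[{"turn": [-10,0,0],"slide": [-5,0,0],"claw": 40},{"turn": [-10,0,0],"slide": [-5,0,0],"claw": 40},{"turn": [-10,0,0],"slide": [-5,0,-20],"claw": 40},{"turn": [-10,0,0],"slide": [-5,0,-20],"claw": 40},{"turn": [-10,0,0],"slide": [-5,0,-20],"claw": 40}]'

```text
t: 21.85
eef_pos: [474.4, -95.7, 319.3]
tcp_rot: [-2.28, -0.004, -0.001]
ft_force: [0.1, 0.1, -0.2]
opening: 0.403
grip_force: 0.0
```

Request:
jog_arm --targets '[{"turn": [-10,0,0],"slide": [-5,0,-20],"claw": 40},{"turn": [-10,0,0],"slide": [-5,0,-30],"claw": 40},{"turn": [-10,0,0],"slide": [-5,0,-30],"claw": 40},{"turn": [-10,0,0],"slide": [-5,0,-40],"claw": 40},{"turn": [-10,0,0],"slide": [-5,0,-40],"claw": 40}]'

```text
t: 22.48
eef_pos: [450.8, -95.5, 160.1]
tcp_rot: [3.133, -0.009, 0.001]
ft_force: [0.1, -0.6, -0.5]
opening: 0.394
grip_force: 0.0
```

Request:
jog_arm --targets '[{"turn": [0,0,10],"slide": [0,30,0],"claw": 40},{"turn": [0,0,10],"slide": [0,30,0],"claw": 40},{"turn": [0,0,10],"slide": [0,30,0],"claw": 40},{"turn": [0,0,10],"slide": [0,30,0],"claw": 40},{"turn": [0,0,10],"slide": [0,30,0],"claw": 40}]'

```text
t: 23.1
eef_pos: [450.6, 56.1, 160.4]
tcp_rot: [3.136, -0.003, 0.879]
ft_force: [-0.3, 0.1, -0.4]
opening: 0.399
grip_force: 0.0
```

Request:
jog_arm --targets '[{"turn": [0,0,10],"slide": [0,30,0],"claw": 40},{"turn": [0,0,10],"slide": [0,30,0],"claw": 40},{"turn": [0,0,10],"slide": [0,30,0],"claw": 40},{"turn": [0,0,10],"slide": [0,30,0],"claw": 40},{"turn": [0,0,10],"slide": [0,10,0],"claw": 40}]'

```text
t: 23.72
eef_pos: [450.5, 186.8, 160.4]
tcp_rot: [3.135, 0.0, 1.753]
ft_force: [-0.2, -0.2, -0.3]
opening: 0.399
grip_force: 0.0
```

```bash
cat >> h.py <<'E'
def bar(c,xy,ztop,w=70):
    u,v=proj(c,[[*xy,ztop]])[0].astype(int);x0,y0=max(u-w,0),max(v-w,0)
    m=cv2.inRange(cv2.cvtColor(c["frame"][y0:v+w,x0:u+w],cv2.COLOR_BGR2HSV),(12,150,140),(30,255,255))
    k=max(cv2.findContours(m,cv2.RETR_EXTERNAL,cv2.CHAIN_APPROX_NONE)[0],key=cv2.contourArea)
    P=np.array([on_plane(c,p[0]+[x0,y0],ztop)[:2] for p in k],np.float32)
    (ce,sz,_)=r=cv2.minAreaRect(P);b=cv2.boxPoints(r);e=b[1]-b[0];f=b[2]-b[1]
    e=e if np.hypot(*e)>np.hypot(*f) else f
    e=e*np.sign(e[1]);return np.round(ce,1),np.round(sz,1),"bar y-axis rot deg",round(float(np.degrees(np.arctan2(-e[0],e[1]))),1)
E
python3 - <<'E'
from h import *
c=look("oblong_cover",28)
print(bar(c,(449,232),48))
print(look_for("loupe","wrist")[:1])
E
```

```text
oblong_cover [289.9  31.4] 0.73 [454.2 326.8  28. ]
oblong_cover [265.  127.9] 0.64 [448.  237.1  28. ]
tcp [450.5 187.1 160.4] [3.136 0.    1.761] q [ 2.580e-01  3.680e-01  1.955e+00 -1.000e-03  8.130e-01  6.900e-02] t 23.775
(array([448.2, 233.7]), array([ 7.8, 37.6]), 'bar y-axis rot deg', 14.0)
[{'xy': [290.6, 31.0], 'conf': 0.61}]
```

Request:
jog_arm --targets '[{"turn": [7.28,1.81,1.5],"slide": [-1.5,25,-10],"claw": 30},{"turn": [7.28,1.81,1.6],"slide": [-1.3,23.5,-30],"claw": 30},{"turn": [0,0,0],"slide": [0,0,-30],"claw": 30},{"turn": [0,0,0],"slide": [0,0,0],"claw": 30},{"turn": [0,0,0],"slide": [0,0,0],"claw": 30}]'

```text
t: 24.5
eef_pos: [447.3, 233.6, 89.7]
tcp_rot: [-3.132, -0.261, 1.797]
ft_force: [-0.6, 0.3, 0.2]
opening: 0.303
grip_force: 0.0
```

```bash
python3 - <<'E'
from h import *
from scipy.spatial.transform import Rotation as Ro
c=look("oblong_cover",28)
print(bar(c,(448,233.7),48))
R=Ro.from_euler("xyz",state()["tcp_rot"]).as_matrix();print("tool y",R[:,1].round(3),"z",R[:,2].round(3))
E
```

```text
oblong_cover [263.1 200.9] 0.66 [447.  246.2  28. ]
tcp [447.3 233.7  89.9] [-3.133 -0.261  1.797] q [ 0.208  0.504  2.01   0.42   0.686 -0.354] t 24.55
(array([448.2, 233.8]), array([ 7.4, 37.5]), 'bar y-axis rot deg', 13.1)
tool y [ 0.974  0.227 -0.009] z [-0.067  0.25  -0.966]
```

Request:
jog_arm --targets '[{"turn": [0,0,0],"slide": [0.4,1.9,-25],"claw": 30},{"turn": [0,0,0],"slide": [0,0,-25],"claw": 30},{"turn": [0,0,0],"slide": [0,0,-7],"claw": 30},{"turn": [0,0,0],"slide": [0,0,0],"claw": 30},{"turn": [0,0,0],"slide": [0,0,0],"claw": 0}]'

```text
t: 25.22
eef_pos: [447.4, 235.8, 32.4]
tcp_rot: [-3.132, -0.262, 1.799]
ft_force: [-0.2, 0.5, -0.7]
opening: 0.237
grip_force: 0.0
```

Request:
jog_arm --targets '[{"turn": [0,0,0],"slide": [0,0,0],"claw": 0},{"turn": [0,0,0],"slide": [0,0,0],"claw": 0},{"turn": [0,0,0],"slide": [0,0,10],"claw": 0},{"turn": [0,0,0],"slide": [0,0,25],"claw": 0},{"turn": [0,0,0],"slide": [0,0,0],"claw": 0}]'

```text
t: 25.85
eef_pos: [447.6, 235.8, 68.0]
tcp_rot: [-3.133, -0.261, 1.799]
ft_force: [0.7, -0.8, -1.9]
opening: 0.1
grip_force: 30.0
```

```bash
python3 - <<'E'
from h import *
c=look("case_tray",9,"w12")
x,y,z=state()["eef_pos"]
try: print(bar(c,(x+.5,y-2),z+15))
except Exception as e: print(e)
E
```

```text
tcp [447.2 235.7  67.1] [-3.132 -0.261  1.799] q [ 0.212  0.545  2.024  0.45   0.636 -0.389] t 25.9
(array([446.7, 239.4]), array([ 8.9, 26.5]), 'bar y-axis rot deg', 13.3)
```

Request:
jog_arm --targets '[{"turn": [0,0,-1.7],"slide": [38.5,-30.5,0],"claw": 0},{"turn": [0,0,-1.7],"slide": [38.5,-30.5,0],"claw": 0},{"turn": [0,0,-1.7],"slide": [38.5,-30.5,0],"claw": 0},{"turn": [0,0,-1.7],"slide": [38.5,-30.5,0],"claw": 0},{"turn": [0,0,-1.7],"slide": [38.5,-30.5,0],"claw": 0}]'

```text
t: 26.58
eef_pos: [640.1, 82.0, 65.4]
tcp_rot: [-3.129, -0.262, 1.648]
ft_force: [0.6, 0.1, -1.1]
opening: 0.102
grip_force: 30.0
```

Request:
jog_arm --targets '[{"turn": [0,0,-1.7],"slide": [25,-20,0],"claw": 0},{"turn": [0,0,0],"slide": [14,-10.5,0],"claw": 0},{"turn": [0,0,0],"slide": [0,0,0],"claw": 0},{"turn": [0,0,0],"slide": [0,0,0],"claw": 0}]'

```text
t: 27.08
eef_pos: [677.5, 53.3, 65.8]
tcp_rot: [-3.129, -0.262, 1.62]
ft_force: [-0.5, -0.0, -1.2]
opening: 0.099
grip_force: 30.0
```

```bash
python3 - <<'E'
from h import *
from scipy.spatial.transform import Rotation as Ro
c=look("case_tray",9)
x,y,z=state()["eef_pos"]
R=Ro.from_euler("xyz",state()["tcp_rot"]).as_matrix();print("tool y az",np.degrees(np.arctan2(R[1,1],R[0,1])),R[2,1])
b=ortho(c,680,50,12.5)
np.savez("case.npz",b=b)
g=cv2.cvtColor(b,cv2.COLOR_BGR2HSV)
# edges of tray (dark rim on white paper): brightness profile along +y end and +-x sides
V=g[...,2].astype(float)
print("row profile through x=680 (y from 120):",V[200:220,0:120:3].mean(0).round().astype(int).tolist())
for yy in (70,85): 
    j=int((50+70-yy)*3);print(yy,"col profile x from 750:",V[0:420:4,j-4:j+5].mean(1).round().astype(int).tolist())
E
```

```text
case_tray [300.6 164. ] 0.73 [707.3  96.5   9. ]
tcp [677.6  53.4  66.1] [-3.129 -0.262  1.621] q [-0.121  0.744  1.535  0.317  0.946 -0.37 ] t 27.125
tool y az 3.0476991851414295 -0.0115606049709807
row profile through x=680 (y from 120): [222, 219, 223, 223, 221, 219, 221, 223, 223, 222, 222, 221, 219, 218, 207, 203, 230, 206, 179, 146, 142, 206, 241, 246, 244, 225, 206, 220, 238, 239, 239, 239, 239, 239, 239, 239, 239, 239, 237, 234]
70 col profile x from 750: [233, 233, 232, 232, 232, 233, 232, 232, 231, 231, 231, 231, 231, 232, 232, 231, 230, 232, 231, 231, 233, 232, 233, 232, 231, 232, 232, 230, 177, 150, 127, 130, 199, 243, 248, 229, 209, 221, 236, 238, 238, 238, 239, 239, 240, 240, 235, 236, 242, 241, 241, 237, 221, 208, 206, 203, 205, 208, 217, 224, 240, 241, 239, 239, 240, 240, 240, 240, 240, 240, 240, 240, 240, 234, 201, 187, 225, 245, 242, 215, 227, 233, 233, 233, 232, 232, 232, 231, 229, 232, 233, 232, 233, 232, 233, 233, 233, 233, 233, 233, 233, 232, 232, 229, 228]
85 col profile x from 750: [201, 208, 150, 203, 233, 233, 232, 232, 232, 231, 232, 232, 232, 231, 229, 232, 232, 232, 233, 233, 233, 233, 232, 232, 233, 233, 233, 233, 211, 161, 137, 125, 152, 229, 247, 245, 222, 210, 230, 238, 239, 238, 238, 239, 239, 239, 238, 238, 238, 238, 239, 239, 239, 239, 239, 239, 240, 240, 240, 240, 240, 240, 240, 240, 240, 240, 240, 240, 240, 239, 240, 240, 240, 240, 225, 190, 194, 238, 246, 237, 209, 230, 232, 233, 231, 231, 232, 232, 232, 232, 231, 232, 232, 232, 232, 232, 233, 233, 232, 232, 232, 232, 232, 231, 232]
```

Request:
jog_arm --targets '[{"turn": [0,0,0],"slide": [2,-1.3,-10],"claw": 0},{"turn": [0,0,0],"slide": [0,0,-8],"claw": 0},{"turn": [0,0,0],"slide": [0,0,-3],"claw": 0},{"turn": [0,0,0],"slide": [0,0,0],"claw": 0}]'

```text
t: 27.68
eef_pos: [680.3, 51.4, 45.1]
tcp_rot: [-3.13, -0.262, 1.62]
ft_force: [-0.6, 0.2, -1.8]
opening: 0.103
grip_force: 30.0
```

Request:
jog_arm --targets '[{"turn": [0,0,0],"slide": [0,0,-2],"claw": 0},{"turn": [0,0,0],"slide": [0,0,-1.5],"claw": 0},{"turn": [0,0,0],"slide": [0,0,0],"claw": 0}]'

```text
t: 28.05
eef_pos: [680.4, 51.4, 42.0]
tcp_rot: [-3.13, -0.262, 1.62]
ft_force: [-0.9, -1.0, 0.2]
opening: 0.103
grip_force: 30.0
```

Request:
jog_arm --targets '[{"turn": [0,0,0],"slide": [-0.5,0.4,-1.5],"claw": 0},{"turn": [0,0,0],"slide": [0,0,-1.5],"claw": 0},{"turn": [0,0,0],"slide": [0,0,-1],"claw": 0},{"turn": [0,0,0],"slide": [0,0,0],"claw": 0}]'

```text
t: 28.55
eef_pos: [679.9, 51.8, 38.9]
tcp_rot: [-3.13, -0.262, 1.621]
ft_force: [-3.7, -1.4, 7.1]
opening: 0.104
grip_force: 30.0
```

Request:
jog_arm --targets '[{"turn": [0,0,0],"slide": [0,0,-1],"claw": 0},{"turn": [0,0,0],"slide": [0,0,0],"claw": 0}]'

```text
t: 28.8
eef_pos: [679.8, 51.8, 38.8]
tcp_rot: [-3.131, -0.262, 1.621]
ft_force: [-8.0, -2.1, 15.4]
opening: 0.1
grip_force: 30.0
```

Request:
jog_arm --targets '[{"turn": [0,0,0],"slide": [0,0,0.8],"claw": 0},{"turn": [0,0,0],"slide": [0,0,0],"claw": 35},{"turn": [0,0,0],"slide": [0,0,0],"claw": 35},{"turn": [0,0,0],"slide": [0,0,12],"claw": 35},{"turn": [0,0,0],"slide": [0,0,16],"claw": 35}]'

```text
t: 29.42
eef_pos: [680.0, 51.8, 66.5]
tcp_rot: [-3.13, -0.262, 1.62]
ft_force: [-0.0, -0.1, 0.5]
opening: 0.345
grip_force: 0.0
```

Request:
jog_arm --targets '[{"turn": [0,0,0],"slide": [-30,-5,5],"claw": 35},{"turn": [0,0,0],"slide": [-50,-10,0],"claw": 35},{"turn": [0,0,-8],"slide": [-50,-20,0],"claw": 35},{"turn": [0,0,-10],"slide": [-45,-25,20],"claw": 35},{"turn": [0,0,-10],"slide": [-30,-25,40],"claw": 35}]'

```text
t: 30.05
eef_pos: [473.0, -33.6, 131.5]
tcp_rot: [-3.129, -0.262, 1.125]
ft_force: [0.8, -1.5, 1.4]
opening: 0.349
grip_force: 0.0
```

Request:
jog_arm --targets '[{"turn": [0,0,-10],"slide": [0,-20,40],"claw": 35},{"turn": [0,0,-10],"slide": [0,-20,40],"claw": 35},{"turn": [0,0,-10],"slide": [0,-20,30],"claw": 35},{"turn": [0,0,-10],"slide": [0,-20,20],"claw": 35},{"turn": [0,0,-10],"slide": [0,0,0],"claw": 35}]'

```text
t: 30.68
eef_pos: [475.4, -114.6, 263.5]
tcp_rot: [-3.134, -0.265, 0.252]
ft_force: [-0.6, 0.9, -0.7]
opening: 0.347
grip_force: 0.0
```

Request:
jog_arm --targets '[{"turn": [0,0,-10],"slide": [0,0,0],"claw": 35},{"turn": [0,0,-10],"slide": [0,0,0],"claw": 35},{"turn": [0,0,0],"slide": [0,0,0],"claw": 35}]'

```text
t: 31.05
eef_pos: [474.9, -112.7, 261.9]
tcp_rot: [-3.131, -0.263, -0.088]
ft_force: [-0.3, -0.6, -0.2]
opening: 0.35
grip_force: 0.0
```

```bash
python3 - <<'E'
from h import *
c=look("tall_cover",70)
def K(x,y,z,w=16):
    try: return knob(c,[x,y,z],w)[2].round(1)
    except Exception as e: return e
print("broad",K(670,-95,61),"tall",K(657.7,-205,91),"low",K(609.5,-354,54.6))
try: print(bar(c,(680,50),55))
except Exception as e: print(e)
S=read_camera("side")
cv2.imwrite("pics/fin.png",np.hstack([cv2.resize(c["frame"],(400,300)),cv2.resize(S["frame"][150:300,200:400],(400,300),interpolation=2)]))
E
```

```text
tall_cover [313.   63.5] 0.63 [ 648.7 -193.7   70. ]
tcp [ 475.  -112.9  261.7] [-3.131 -0.263 -0.085] q [-0.423  0.149  1.976  0.137  0.777  1.145] t 31.1
broad [668.9 -95.4  56. ] tall [ 657.1 -204.6   86. ] low [ 609.6 -354.8   49.6]
(array([677.1,  47.5]), array([ 9.2, 38.3]), 'bar y-axis rot deg', 3.5)
```

View pics/fin.png

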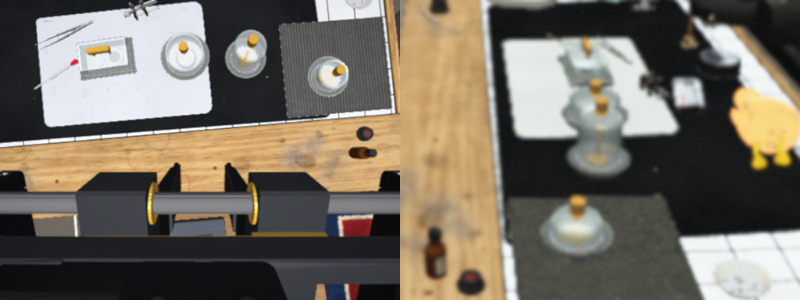

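```bash
python3 -c "
from cell import *
print(job_done())"
```

```text
the job is handed in; nothing more can be done
None
```

All four covers are set down on their matching trays and released, and the job is handed in at about 31 s of the 90 s. My last camera check put the broad, tall and low knobs within about 1.5 mm of tray centre and the oblong's handle within about 4 mm. The tool gave no verdict, and I never went near the loupe or the oil bottle.

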